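Clamp the engraving plaque with the holder's thumbwheel

TASK

One of the two plaque holders on the engraver's bench has a plaque lying between its jaws. Roll that holder's recessed thumbwheel with a fingertip, pushing its exposed rim towards the jaws, until the sliding jaw has closed fully and the plaque is held between both jaws with no gap. Move the jaw by the wheel only: do not push the jaw or the plaque with the robot, and leave the empty holder's jaw where it is.

Things in the scene. Friction and masses are not known exactly. Their poses are not given: they have to be found in the camera images.
- wheel_top (a point): Top of the wheel's rim (fixed to the holder), 69 mm above the bench, 11 over the block's flat top. x: from wheel to jaws, z up. Black ribbed rubber-rimmed wheel, radius 28, 14 wide, axle along y, does not sink. A tip pressed on it with 4 to 15 N and drawn level towards +x, up to 17 mm each side of the top, turns it by friction; the jaw moves equally far and stays put. Strokes may be repeated.
- jaw: Sliding jaw of that holder: steel bar 14 (x) x 54 x 18 mm high on the block's top. Origin: bottom centre of its clamping face; axes as wheel_top. Face starts 85 to 97 mm along x from wheel_top (bar behind it, towards the wheel); fixed jaw's face at 149; closed on the plaque at 113. Drag about 1.5 N. Holder: fixed grey steel block 220 x 70 x 58 mm high, from 45 behind wheel_top to 175 ahead.
- plaque: Loose dark steel plaque 36 x 36 x 8 mm with a thin square brass line on top, flat on the holder's top between the jaws, a few mm off each and up to 5 degrees askew. Origin: centre of its underside. The jaw pushes it along and squares it against the fixed jaw.
- spare_jaw: Sliding jaw of the other, empty holder, which is identical to the first; same size, origin and axes as jaw. Not to be moved.
Not all that is in view belongs to the job. Leave any turquoise look-alike of the part that bears wheel_top alone.

How it is judged:
At the end, for the whole second after the job is handed in: The sliding jaw's face is within 4 mm of its closed place on the plaque; the plaque lies flat on the holder between the jaws, within 4 mm of the clamped place along the holder and 12 mm of its centre line, and all is at rest (x of jaw in the frame of wheel_top above 0.109 m and x of plaque in the frame of wheel_top between 0.127 and 0.135 m and y of plaque in the frame of wheel_top between -0.012 and 0.012 m and z of plaque in the frame of wheel_top below -0.007 m and angle between plaque's own z axis and vertical below 0.12 rad and linear speed of each of plaque, jaw below 0.01 m/s); the robot touches nothing.
It fails at once if the robot pushes the sliding jaw directly (contact force between any of the fingers, the arm and jaw above 2 N).
It fails at once if the robot pushes the plaque directly (contact force between any of the fingers, the arm and plaque above 2 N).
It fails at once if the empty holder's jaw is moved (more than 6 mm) (distance of spare_jaw from where it was at the start of the episode above 0.006 m).
It also fails if it takes over 35 s, if anything falls off the work surface, if the arm or the gripper's body presses on something with over 40 N, if the wrist force passes 120 N, or if a joint passes its speed limit or range.

ROBOT

A 6-joint arm with a two-finger parallel gripper is mounted at the origin on the work surface. World frame = base frame: x ahead of the robot, y to its left, z up, the work surface at z = 0. Lengths are in m, angles in rad, forces in N, time in s.
With the tool pointing down it reaches from about 0.35 to 0.85 m from the base axis. Payload 8.1 kg.
Tool frame: the origin (TCP) lies on the mounting face of the last link; the fingertips stand 186 mm ahead of it and the grasp point (between the pads) lies 167 mm ahead of it; z points along the fingers, y is the line along which they close (so a half turn about z gives the same grasp; the last joint's range is limited). The gripper opens to 93 mm and grips with 3 to 60 N. Pads are 15 mm wide; open, the fingers measure 128 mm over their backs; the gripper's body (75 mm by 188 mm) begins 65 mm behind the grasp point.
Start: joints at [-1.19, 0.13, 1.488, -0, 1.523, -0.085], TCP at [0.27, -0.536, 0.405] pointing down, gripper open.
Joint ranges: [-2.96, 2.96], [-0.89, 2.26], [0.02, 2.5], [-1.34, 4.48], [0, 2.73], [-2.66, 2.66]. Speed limits (rad/s): [2.39, 2.39, 2.79, 3.14, 3.14, 3.14].

INTERFACE

Orientations are given as a rotation vector (axis times angle).
In Python, from plant import * gives the robot as it stands. The module is installed in compiled form; this text tells all that it offers.
- The arm moves only by the tool arm_command, never from a script. Its argument "increments" is a list of rows, each a list of 6 numbers: the shift along the tool's x, y, z in units of 0.2 m (1.0 is 0.2 m), then the turn, a rotation vector about the tool's x, y, z in units of pi rad (1.0 is pi rad). A call has exactly 5 rows; each row is the pose to reach, as a shift and turn from the pose commanded when the call began, along the tool's axes at that moment, turning the shorter way round; what a row does not reach only later rows make up. A row lasts 1/8 s, in which the tool goes at most 62.5 mm and 10.7 degrees, less where a joint would pass 70% of its speed; a pose out of reach is approached as far as the arm can. A call with a number of a shift or a turn outside -1 to 1 is refused whole. A call with a gripper value outside its range is refused whole. "fingers" is the closure, from -1 (fully open) to 1 (shut), set as the call begins (left out, the last holds). The fingers move at their own pace and stop on an object; "force" is the grip in N (left out, the last holds). Time passes only in rows, so rows that repeat a pose let the fingers close, or fill a call up. It gives the time, the measured TCP pose, the force, the opening and the grip force at its end, in the units of the state.
- read_state(): the state, without advancing time (a new reading comes with each control period).
- read_camera(name): name is "scene" or "top" or "wrist"; returns a dict with "image" (420x560x3 uint8, red, green, blue), "fx", "fy", "cx", "cy" (pixels), "T" (4x4, takes a point from camera to world coordinates). Camera axes: x right, y down, z forward; pixel columns grow to the right and rows downward; lengths in m; the calibration is good to about 2 mm. A picture is of the moment at which its call begins. There is no depth.
- close_job(): hands the job in; it is judged then, once.
The state is a dict: "t": time; "q": joint angles; "dq": joint speeds; "joint_torque": joint torques, N m; "tool_pos": TCP position; "orientation": TCP orientation; "force": force on the tool from outside, world axes, zero at the start; "wrist_torque": the same for the moment, N m; "opening": finger opening in m; "gripper_force": force on a finger pad.
Only numpy, scipy, OpenCV 4.12 (cv2) and the standard library are available. Lean on these libraries where they do the work, as an engineer would, in place of code of your own. Each camera call takes 0.05 s, during which the arm holds its last target. There are 200 camera calls.

## Working session

There is one attempt and no reset: what is moved stays moved. The work goes in short steps, Python scripts to look and compute and a tool call to move; the robot and the scene stay as the last step left them, time stands still between calls to the robot, and variables do not carry over. Pictures are saved under pics/ and viewed, at most 10 in all, crops included, and the job is handed in when it is done.

Besides the shell and the picture viewer there is one more tool, called after "Request:" as name(argument=value, ...), one argument or row to a line, values as JSON. arm_command: Moves the arm, as the interface text tells. Shifts and turns lie within -1 to 1; 1 stands for 0.2 m of shift or pi rad of turn. Its arguments: {"type":"object","properties":{"increments":{"type":"array","items":{"type":"array","items":{"type":"number","minimum":-1,"maximum":1}}},"fingers":{"type":"number"},"force":{"type":"number"}},"required":["increments"]}

```bash
mkdir -p pics; python3 - <<'E'
from plant import *
import cv2,numpy as np
for n in("top","scene"):
    c=read_camera(n); cv2.imwrite(f"pics/{n}0.png",c["image"][:,:,::-1]); print(n,c["fx"],c["cx"],c["cy"],np.round(c["T"],3).tolist())
s=read_state(); print({k:np.round(s[k],3).tolist() for k in("t","tool_pos","orientation","force","opening")})
E
```

```text
top 460.67175697114436 277.03995903110285 207.77526678400187 [[-0.026, -0.992, 0.127, 0.374], [-1.0, 0.027, 0.013, -0.025], [-0.016, -0.126, -0.992, 0.914], [0.0, 0.0, 0.0, 1.0]]
scene 389.6898268470872 280.6482352076321 207.96407698407418 [[-0.64, 0.4, -0.656, 0.926], [0.768, 0.313, -0.558, 0.361], [-0.018, -0.861, -0.508, 0.432], [0.0, 0.0, 0.0, 1.0]]
{'t': 0.1, 'tool_pos': [0.269, -0.536, 0.404], 'orientation': [-3.055, -0.725, 0.0], 'force': [-0.411, -0.066, 0.021], 'opening': 0.093}
```

View pics/top0.png

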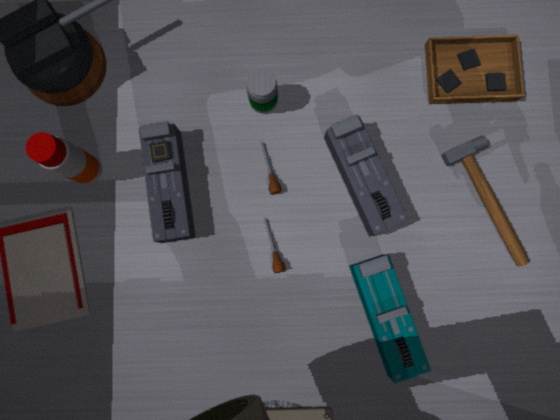

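View pics/scene0.png

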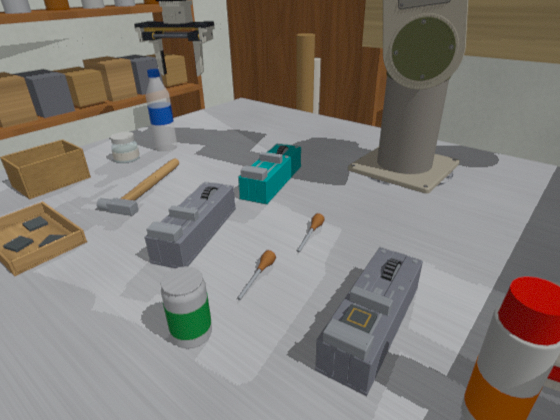

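Candidates in the top view: the left grey holder has the brass-lined plaque (160,152) and its wheel is at (168,214). The right grey holder is empty, with its wheel at (380,205). The turquoise look-alike has its wheel at (403,352). I choose the left grey holder and check it in a crop.

```bash
python3 - <<'E'
import cv2
i=cv2.imread("pics/top0.png")[115:250,120:210]
i=cv2.convertScaleAbs(i,alpha=1.6)
cv2.imwrite("pics/crop0.png",cv2.resize(i,None,fx=4.4,fy=4.4,interpolation=cv2.INTER_CUBIC))
E
```

```text
(no output)
```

View pics/crop0.png

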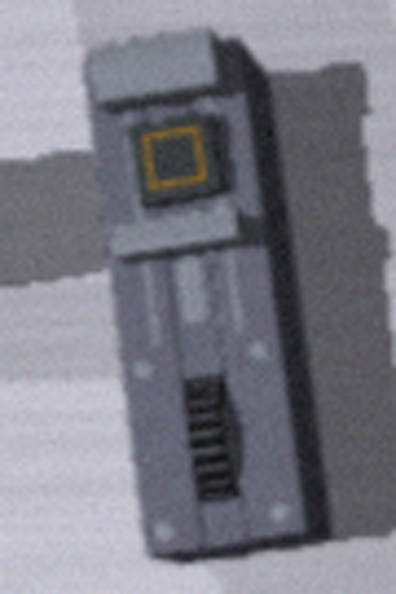

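The crop confirms it: plaque at (176,160), sliding jaw at about (177,232), wheel at (208,437), and four screws around the wheel at (143,370), (260,349), (163,530) and (280,513).

```bash
cat > h.py <<'E'
from plant import *
import numpy as np
from scipy.spatial.transform import Rotation as R
def cast(c,p,z):
    T=c["T"]; d=T[:3,:3]@np.array([(p[0]-c["cx"])/c["fx"],(p[1]-c["cy"])/c["fy"],1]); return T[:3,3]+d*(z-T[2,3])/d[2]
E
python3 - <<'E'
from h import *
c=read_camera("top")
f=lambda u,v,z:cast(c,(120+u/4.4-.4,115+v/4.4-.4),z)[:2]
S=[f(*p,.058) for p in((143,370),(260,349),(163,530),(280,513))]
bl,br=f(150,553,.058),f(305,535,.058); fl=f(97,130,.058); fr=f(243,95,.058)
print("screws",np.round(S,4),"mid",np.mean(S,0)); print("back",bl,br,np.linalg.norm(bl-br))
for a,b in((bl,fl),(br,fr),(S[2],S[0]),(S[3],S[1])): print("yaw",np.degrees(np.arctan2(*(b-a)[::-1])))
x=(fl-bl)+(fr-br); x/=np.linalg.norm(x); print("x",x,"wheel from back",(bl+br)/2+.045*x, "wheel seen",f(208,437,.069))
w=np.mean(S,0); y=np.array([-x[1],x[0]])
for n,p in(("plaque",f(176,160,.066)),("jaw front",f(175,220,.076)),("fixed",f(160,100,.076))): print(n,(p-w)@x,(p-w)@y)
s=read_state(); print(R.from_rotvec(s["orientation"]).as_matrix().round(3).tolist(),s["tool_pos"])
E
```

```text
screws [[0.5073 0.2212]
 [0.515  0.1709]
 [0.4384 0.2121]
 [0.4443 0.1623]] mid [0.47628734 0.19162821]
back [0.42884044 0.21754861] [0.4347128  0.15167048] 0.06613934357769598
yaw 7.617285897113127
yaw 7.931427380172541
yaw 7.544057501107164
yaw 6.947862558616839
x [0.99080061 0.13532982] wheel from back [0.47636265 0.19069938] wheel seen [0.47632174 0.19030795]
plaque 0.12152866139014769 -0.002645666089749155
jaw front 0.09280118413529731 -0.0012139975484731888
fixed 0.14571574819253152 -0.0015969975777139754
[[0.893, 0.449, -0.001], [0.449, -0.893, 0.001], [0.0, -0.001, -1.0]] [ 0.26943941 -0.53590103  0.40393292]
```

Request:
arm_command(
  increments=[
    [0.2,-0.2,0,0,0,0],
    [0.4,-0.4,0,0,0,0],
    [0.6,-0.6,0,0,0,0],
    [0.8,-0.8,0,0,0,0],
    [1,-1,0,0,0,0],
  ],
  fingers=1,
  force=20,
)

```text
t: 0.78
tool_pos: [0.3585, -0.2658, 0.4045]
orientation: [-3.057, -0.724, -0.0]
force: [1.2, 0.4, -0.2]
opening: 0.0477
gripper_force: 0.0
```

Request:
arm_command(
  increments=[
    [0.2,-0.2,0,0,0,0],
    [0.4,-0.4,0,0,0,0],
    [0.6,-0.6,0,0,0,0],
    [0.8,-0.8,0,0,0,0],
    [1,-1,0,0,0,0],
  ],
)

```text
t: 1.4
tool_pos: [0.4473, 0.0029, 0.4048]
orientation: [3.057, 0.725, 0.001]
force: [1.7, -0.2, 0.4]
opening: 0.0013
gripper_force: 0.0
```

Request:
arm_command(
  increments=[
    [0.1,-0.16,0,0,0,-0.05],
    [0.2,-0.32,0.1,0,0,-0.1],
    [0.3,-0.48,0.2,0,0,-0.15],
    [0.4,-0.64,0.3,0,0,-0.2],
    [0.49,-0.8,0.3,0,0,-0.25],
  ],
)

```text
t: 2.02
tool_pos: [0.4621, 0.189, 0.3424]
orientation: [-2.541, -1.846, 0.006]
force: [-0.5, -0.8, -0.2]
opening: 0.0007
gripper_force: 0.0
```

Request:
arm_command(
  increments=[
    [0,0,0,0,0,-0.05],
    [0,0,0,0,0,-0.1],
    [0,0,0,0,0,-0.144],
    [0,0,0,0,0,-0.144],
    [0,0,0,0,0,-0.144],
  ],
)

```text
t: 2.65
tool_pos: [0.4629, 0.1879, 0.3446]
orientation: [-2.073, -2.361, 0.0]
force: [-0.2, 0.9, -0.1]
opening: 0.0006
gripper_force: 0.0
```

```bash
cat > st.py <<'E'
from h import *
s=read_state(); M=R.from_rotvec(s["orientation"]).as_matrix(); p=np.array(s["tool_pos"])
w=np.array([.4763,.191]); a=np.radians(7.6); x=np.array([np.cos(a),np.sin(a)]); y=np.array([-x[1],x[0]])
print("t",s["t"],"TCP",p.round(4),"yaw tool y",np.degrees(np.arctan2(M[1,1],M[0,1])).round(2),"tilt",M[:,2].round(4),"F",np.round(s["force"],2),"open",s["opening"])
print("tip rel wheel x,y,z mm",((p[:2]-w)@x*1e3).round(1),((p[:2]-w)@y*1e3).round(1),((p[2]-.186-.069)*1e3).round(1))
E
python3 st.py; python3 - <<'E'
from h import *
import cv2
c=read_camera("wrist"); cv2.imwrite("pics/w1.png",c["image"][:,:,::-1])
E
```

```text
t 2.65 TCP [0.4629 0.1879 0.3446] yaw tool y 7.43 tilt [-2.e-04 -0.e+00 -1.e+00] F [-0.24  0.86 -0.08] open 0.0005531536290144962
tip rel wheel x,y,z mm -13.7 -1.3 89.6
```

View pics/w1.png

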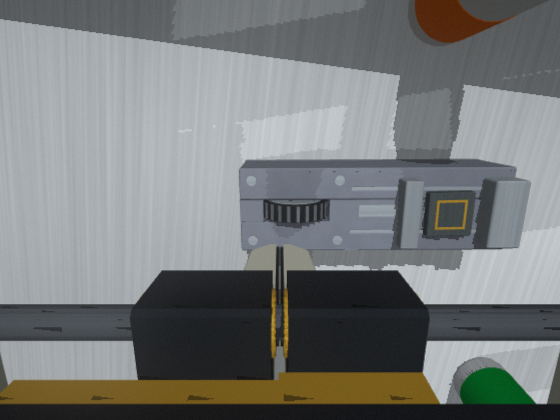

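The wrist view shows the wheel at (296,210), with screws at (251,181), (340,181), (253,241) and (338,240), the jaw face at about x=422 and the plaque at (451,214). I'll check the wheel position from this closer view.

```bash
cat > m.py <<'E'
from h import *
c=read_camera("wrist")
S=[cast(c,p,.058)[:2] for p in((251,181),(340,181),(253,241),(338,240))]
m=np.mean(S,0); x=(S[1]-S[0])+(S[3]-S[2]); x/=np.linalg.norm(x); y=np.array([-x[1],x[0]])
print(m,np.degrees(np.arctan2(x[1],x[0])),cast(c,(296,212),.066))
for n,p,z in(("jaw face bottom",(422,215),.076),("fixed",(484,213),.076),("plaque",(451.5,215),.066)): print(n,(cast(c,p,z)[:2]-m)@x)
print(c["T"].round(3).tolist())
E
python3 m.py
```

```text
[0.47501215 0.18957825] 7.87089554967264 [0.474816   0.19127833 0.066     ]
jaw face bottom 0.09511179196791604
fixed 0.14185020149336347
plaque 0.12270356633908788
[[0.991, 0.126, 0.032, 0.453], [0.13, -0.958, -0.257, 0.259], [-0.001, 0.259, -0.966, 0.324], [0.0, 0.0, 0.0, 1.0]]
```

Request:
arm_command(
  increments=[
    [0,0,0.1,0,0,0],
    [0,0,0.2,0,0,0],
    [0,0,0.3,0,0,0],
    [0,0,0.38,0,0,0],
    [0,0,0.42,0,0,0],
  ],
)

```text
t: 3.38
tool_pos: [0.4627, 0.1878, 0.2597]
orientation: [-2.069, -2.363, 0.002]
force: [-0.0, -0.9, 0.2]
opening: 0.0008
gripper_force: 0.0
```

Request:
arm_command(
  increments=[
    [0,0,0.004,0,0,0],
    [0,0,0.008,0,0,0],
    [0,0,0.012,0,0,0],
    [0,0,0.016,0,0,0],
    [0,0,0.02,0,0,0],
  ],
)

```text
t: 4.0
tool_pos: [0.463, 0.188, 0.2569]
orientation: [2.069, 2.364, 0.0]
force: [0.2, -0.1, 0.1]
opening: 0.0007
gripper_force: 0.0
```

```bash
python3 st.py
```

```text
t 4.0 TCP [0.463  0.188  0.2569] yaw tool y 7.61 tilt [ 4.e-04  1.e-04 -1.e+00] F [ 0.24 -0.11  0.06] open 0.0007074154570868655
tip rel wheel x,y,z mm -13.6 -1.3 1.9
```

Request:
arm_command(
  increments=[
    [0,0,0.003,0,0,0],
    [0,0,0.006,0,0,0],
    [0,0,0.009,0,0,0],
    [0,0,0.012,0,0,0],
    [0,0,0.012,0,0,0],
  ],
)

```text
t: 4.62
tool_pos: [0.4629, 0.1879, 0.2543]
orientation: [-2.069, -2.364, 0.0]
force: [0.6, -0.0, 1.4]
opening: 0.0001
gripper_force: 0.1
```

Request:
arm_command(
  increments=[
    [0,0,0.002,0,0,0],
    [0,0,0.004,0,0,0],
    [0,0,0.004,0,0,0],
    [0,0,0.004,0,0,0],
    [0,0,0.004,0,0,0],
  ],
)

```text
t: 5.25
tool_pos: [0.463, 0.188, 0.254]
orientation: [2.069, 2.364, 0.0]
force: [-1.5, -1.8, 4.5]
opening: 0.0008
gripper_force: 2.8
```

Request:
arm_command(
  increments=[
    [0,0,0.004,0,0,0],
    [0,0.015,0.005,0,0,0],
    [0,0.03,0.005,0,0,0],
    [0,0.045,0.005,0,0,0],
    [0,0.06,0.005,0,0,0],
  ],
)

```text
t: 5.88
tool_pos: [0.4762, 0.1898, 0.2551]
orientation: [2.067, 2.362, 0.006]
force: [-1.7, -1.8, 14.7]
opening: 0.0002
gripper_force: 7.6
```

```bash
python3 st.py; python3 - <<'E'
from h import *
import cv2
c=read_camera("wrist"); cv2.imwrite("pics/w2.png",c["image"][:,:,::-1])
E
```

```text
t 5.875 TCP [0.4762 0.1898 0.2551] yaw tool y 7.61 tilt [ 4.4e-03  9.0e-04 -1.0e+00] F [-1.71 -1.81 14.73] open 0.0002478405096801576
tip rel wheel x,y,z mm -0.2 -1.2 0.1
```

View pics/w2.png

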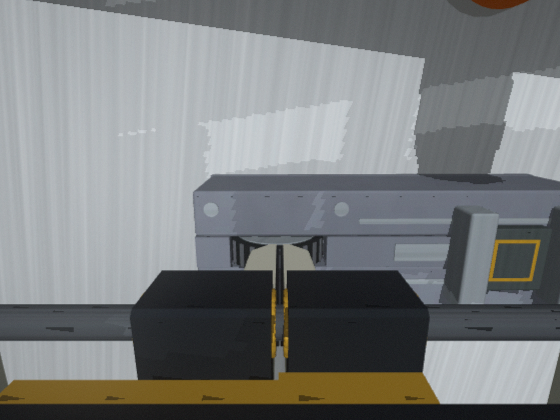

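The picture shows the tip on the wheel (280,255), the jaw's top front edge at x≈495 and the plaque at (515,260). I'll ease the pressure a little and continue.

Request:
arm_command(
  increments=[
    [0,0.0,-0.004,0,0,0],
    [0,0.015,-0.004,0,0,0],
    [0,0.03,-0.003,0,0,0],
    [0,0.045,-0.001,0,0,0],
    [0,0.06,0.001,0,0,0],
  ],
)

```text
t: 6.55
tool_pos: [0.4869, 0.1914, 0.254]
orientation: [-2.069, -2.364, -0.001]
force: [-3.8, -0.4, 10.3]
opening: 0.0006
gripper_force: 4.6
```

```bash
python3 st.py; python3 - <<'E'
from h import *
import cv2
c=read_camera("top"); i=c["image"][:,:,::-1]; cv2.imwrite("pics/t3f.png",i)
cv2.imwrite("pics/t3.png",cv2.resize(cv2.convertScaleAbs(i[115:250,120:210],alpha=1.6),None,fx=4.4,fy=4.4,interpolation=cv2.INTER_CUBIC))
E
```

```text
t 6.55 TCP [0.4869 0.1914 0.254 ] yaw tool y 7.62 tilt [ 5.e-04  6.e-04 -1.e+00] F [-3.77 -0.36 10.28] open 0.0006231390301880841
tip rel wheel x,y,z mm 10.6 -1.0 -1.0
```

View pics/t3.png

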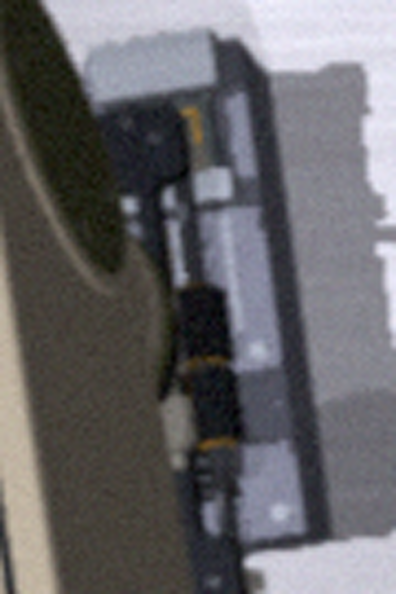

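The jaw's right end has moved from about v=222 to v=185 in the crop, roughly 19 mm, and is now next to the plaque. I'll continue the stroke to clamp it.

Request:
arm_command(
  increments=[
    [0,0.01,0.001,0,0,0],
    [0,0.02,0.002,0,0,0],
    [0,0.025,0.003,0,0,0],
    [0,0.028,0.004,0,0,0],
    [0,0.028,0.004,0,0,0],
  ],
)

```text
t: 7.22
tool_pos: [0.4926, 0.192, 0.252]
orientation: [2.069, 2.364, 0.001]
force: [-0.7, -0.3, 5.1]
opening: 0.0006
gripper_force: 2.1
```

Request:
arm_command(
  increments=[
    [0,0,-0.05,0,0,0],
    [0,0,-0.15,0,0,0],
    [0,-0.06,-0.25,0,0,0],
    [0,-0.12,-0.35,0,0,0],
    [0,-0.148,-0.46,0,0,0],
  ],
)

```text
t: 7.85
tool_pos: [0.4623, 0.1878, 0.3442]
orientation: [-2.069, -2.364, 0.001]
force: [0.2, -0.7, 0.2]
opening: 0.0005
gripper_force: 0.0
```

Request:
arm_command(
  increments=[
    [0,0,0,0,0,0],
    [0,0,0,0,0,0],
    [0,0,0,0,0,0],
    [0,0,0,0,0,0],
    [0,0,0,0,0,0],
  ],
)

```text
t: 8.48
tool_pos: [0.4629, 0.1879, 0.343]
orientation: [-2.069, -2.364, 0.001]
force: [0.3, -0.4, 0.1]
opening: 0.0004
gripper_force: 0.0
```

```bash
python3 st.py; python3 - <<'E'
from h import *
import cv2
c=read_camera("wrist"); i=c["image"][:,:,::-1]
cv2.imwrite("pics/w4.png",cv2.resize(i[140:270,230:540],None,fx=2.5,fy=2.5,interpolation=cv2.INTER_CUBIC))
E
```

```text
t 8.475 TCP [0.4629 0.1879 0.343 ] yaw tool y 7.61 tilt [-8.e-04 -2.e-04 -1.e+00] F [ 0.3  -0.39  0.1 ] open 0.0004323372778571719
tip rel wheel x,y,z mm -13.7 -1.3 88.0
```

View pics/w4.png

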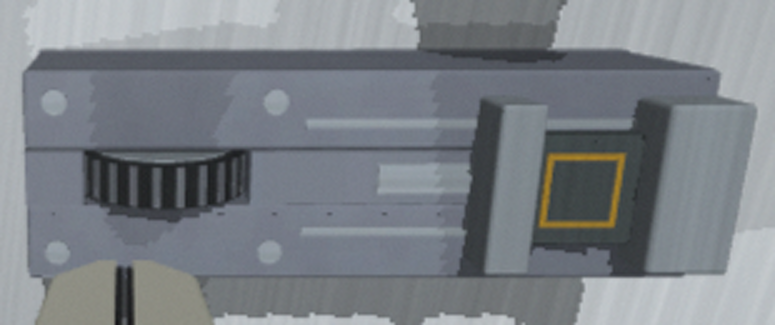

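The jaw's top front edge is at about (445,214) in the full image, the brass square centre is at 463, and the fixed jaw edge is at about 493. That gives a jaw face near 112 mm and a gap near 36 mm, so it is essentially closed. One short extra stroke will make sure.

Request:
arm_command(
  increments=[
    [0,0.01,0.1,0,0,0],
    [0,0.02,0.2,0,0,0],
    [0,0.02,0.3,0,0,0],
    [0,0.02,0.38,0,0,0],
    [0,0.02,0.42,0,0,0],
  ],
)

```text
t: 9.15
tool_pos: [0.4666, 0.1884, 0.2585]
orientation: [-2.069, -2.363, 0.002]
force: [-0.6, -0.3, 0.3]
opening: 0.0003
gripper_force: 0.0
```

Request:
arm_command(
  increments=[
    [0,0,0.007,0,0,0],
    [0,0,0.014,0,0,0],
    [0,0,0.02,0,0,0],
    [0,0,0.022,0,0,0],
    [0,0,0.022,0,0,0],
  ],
)

```text
t: 9.78
tool_pos: [0.4669, 0.1885, 0.2553]
orientation: [2.069, 2.364, 0.0]
force: [-0.6, -0.6, 0.0]
opening: 0.0007
gripper_force: 0.0
```

Request:
arm_command(
  increments=[
    [0,0,0.004,0,0,0],
    [0,0,0.007,0,0,0],
    [0,0.015,0.007,0,0,0],
    [0,0.03,0.007,0,0,0],
    [0,0.04,0.007,0,0,0],
  ],
)

```text
t: 10.4
tool_pos: [0.4711, 0.1893, 0.2543]
orientation: [-2.062, -2.358, 0.018]
force: [-42.6, -7.6, 44.0]
opening: -0.0
gripper_force: 23.8
```

Request:
arm_command(
  increments=[
    [0,0.01,0,0,0,0],
    [0,0.02,0,0,0,0],
    [0,0.03,0,0,0,0],
    [0,0.04,0,0,0,0],
    [0,0.04,0,0,0,0],
  ],
)

```text
t: 11.02
tool_pos: [0.4819, 0.191, 0.255]
orientation: [-2.067, -2.363, 0.002]
force: [-6.3, 0.3, 9.8]
opening: 0.0005
gripper_force: 5.0
```

A 43 N resistance along x followed by slip means the jaw is hard clamped. I'll lift off.

Request:
arm_command(
  increments=[
    [0,0,-0.05,0,0,0],
    [0,0,-0.15,0,0,0],
    [0,-0.06,-0.25,0,0,0],
    [0,-0.09,-0.35,0,0,0],
    [0,-0.1,-0.45,0,0,0],
  ],
)

```text
t: 11.65
tool_pos: [0.4628, 0.1878, 0.3448]
orientation: [2.069, 2.364, 0.001]
force: [1.0, -0.5, 0.2]
opening: 0.0005
gripper_force: 0.0
```

Request:
arm_command(
  increments=[
    [0,0,0,0,0,0],
    [0,0,0,0,0,0],
    [0,0,0,0,0,0],
    [0,0,0,0,0,0],
    [0,0,0,0,0,0],
  ],
)

```text
t: 12.28
tool_pos: [0.4629, 0.1879, 0.3433]
orientation: [-2.069, -2.364, 0.001]
force: [0.0, 0.4, -0.1]
opening: 0.0006
gripper_force: 0.0
```

```bash
python3 st.py; python3 - <<'E'
from h import *
import cv2
c=read_camera("wrist"); i=c["image"][:,:,::-1]
cv2.imwrite("pics/w5.png",cv2.resize(i[140:270,230:540],None,fx=2.5,fy=2.5,interpolation=cv2.INTER_CUBIC))
E
```

```text
t 12.275 TCP [0.4629 0.1879 0.3433] yaw tool y 7.61 tilt [-8.e-04 -2.e-04 -1.e+00] F [ 0.01  0.36 -0.14] open 0.0005611584948483776
tip rel wheel x,y,z mm -13.7 -1.3 88.3
```

View pics/w5.png

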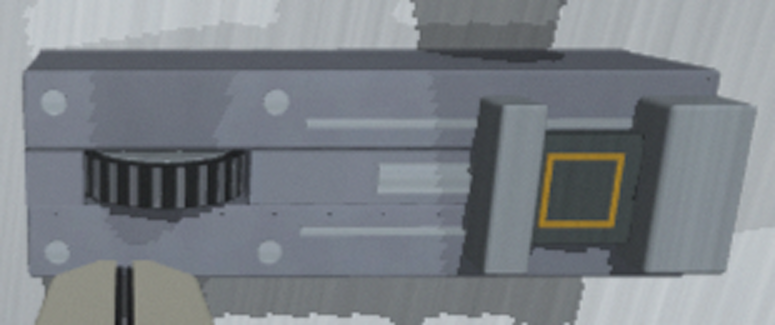

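The jaw (edge at 538,185 in the crop) and plaque (583,190) haven't moved since the last look. The plaque is flat and square between the jaws, so I'll hand in.

```bash
python3 -c "
from plant import *
print(close_job())"
```

```text
the job is handed in; nothing more can be done
None
```

I handed in the job with the jaw closed on the plaque, moved only by rolling the thumbwheel. The jaw face measured about 112 mm from the wheel top (113 is fully closed), and an extra stroke moved it no further. That stroke briefly pressed the fingertip on the jammed wheel at about 44 N, over the 4–15 N range, and the hand-in returned no verdict.

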